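# Load two press spacers into the sprung magazine

## Robot

A 7-joint arm with a two-finger parallel gripper is mounted at the origin on the work surface. World frame = base frame: x ahead of the robot, y to its left, z up, the work surface at z = 0. Lengths are in m, angles in degrees, forces in N, time in s.
With the tool pointing down it reaches from about 0.425 to 0.875 m from the base axis. Payload 4.7 kg.
Tool frame: the origin (TCP) lies at the very end of the fingers, on their centre line; the grasp point (between the pads) lies 19 mm behind it (env.grasp_offset is the distance from the TCP to the grasp point, in m); z points along the fingers, y is the line along which they close (so a half turn about z gives the same grasp; the last joint's range is limited). The gripper opens to 87 mm and grips with 3 to 60 N. Pads are 19 mm wide; open, the fingers measure 117 mm over their backs; the gripper's body (75 mm by 190 mm) begins 51 mm behind the grasp point.
Start: joints at [70.823, 18.392, -4.016, 83.108, 1.295, 78.541, -3.26], TCP at [0.222, -0.611, 0.223] pointing down, gripper open.
Joint ranges: [-163.93, 163.93], [-17.29, 119.83], [-79.2, 71.16], [3.27, 140.29], [-89.18, 269.18], [5.43, 117.66], [-154.24, 154.24]. Speed limits (degrees/s): [147.25, 147.25, 180, 180, 180, 180, 180].

## Interface

Orientations are given as [roll, pitch, yaw] about the fixed x, y, z axes, in that order (R = Rz(yaw) Ry(pitch) Rx(roll)).
In Python, from cell import env gives the robot as it stands. The module is installed in compiled form; this text tells all that it offers.
- The arm moves only by the tool drive_tool, never from a script. Its argument "moves" is one flat list of numbers, 5 for each row, row after row: the shift along the tool's x, y, z in units of 40 mm (1.0 is 40 mm), then the turn about the tool's z in units of 10 degrees (1.0 is 10 degrees), then the finger opening in mm, from 0 to 87. A call has 1 to 5 rows; each row is the pose to reach, as a shift and turn from the pose commanded when the call began, along the tool's axes at that moment; what a row does not reach only later rows make up. A row lasts 1/8 s, in which the tool goes at most 62.5 mm and 10.7 degrees, less where a joint would pass 70% of its speed; a pose out of reach is approached as far as the arm can. A call with a gripper value outside its range is refused whole. The fingers move at their own pace and stop on an object; "squeeze" is the grip in N (left out, the last holds). Time passes only in rows, so rows that repeat a pose let the fingers close. It gives the time, the measured TCP pose, the force, the opening and the grip force at its end, in the units of the state.
- env.get_obs(): the state, without advancing time (a new reading comes with each control period).
- env.read_camera(name): name is "scene" or "top"; returns (picture, depth): 480x640x3 uint8, red, green, blue; 480x640 float32, m along the optical axis (not along the pixel's ray), 0 where there is no reading.
- env.camera_model(name): a dict with "K" (3x3 intrinsics, pixels), "rvec" (rotation vector, rad) and "tvec" (3), from world to camera coordinates, as OpenCV has them. Camera axes: x right, y down, z forward; pixel columns grow to the right and rows downward; lengths in m; the calibration is good to about 2 mm. A picture is of the moment at which its call begins. camera_model takes no time and is no camera call.
- env.sign_off(): hands the job in; it is judged then, once.
The state is a dict: "time_s": time; "qpos": joint angles; "joint_velocities": joint speeds; "effort": joint torques, N m; "tool_pos": TCP position; "tool_rot": TCP orientation; "force": force on the tool from outside, world axes, zero at the start; "wrist_torque": the same for the moment, N m; "grip_width": finger opening in m; "grasp_force": force on a finger pad.
Only numpy, scipy, OpenCV 4.12 (cv2) and the standard library are available. Lean on these libraries where they do the work, as an engineer would, in place of code of your own. Each camera call takes 0.05 s, during which the arm holds its last target. There are 200 camera calls.

## Task

Load both steel spacer pucks, one at a time, into the spring-loaded magazine: set each one flat in the mouth and push it straight down past the two sprung lips until they snap in over its top and hold it down when you let go. Press gently, never with more than 25 N, feeling for its bottom stop, and leave the other things on the bench where they are.

Things in the scene. Friction and masses are not known exactly. Their poses are not given: they have to be found in the camera images.
- spacer_a_mid (a point): Centre (half-way up) of spacer A: a plain stainless steel puck, 44 mm in diameter, 18 mm thick, about 0.12 kg, lying flat on the bench at the start; a dark 13 mm dot marks the middle of its top. The two pucks are alike and go in in either order.
- spacer_b_mid (a point): Centre (half-way up) of spacer B: as spacer A.
- spacer_a: Spacer A itself; origin at the centre of its underside.
- spacer_b: Spacer B itself; origin at the centre of its underside.
- housing: The magazine: a fixed upright aluminium square tube, 61.5 x 61.5 mm outside, 85 mm tall, on a 100 (x) x 72 (y) x 6 mm flange bolted to the bench; origin at the centre of the flange's underside, z up.
- mouth (a point): Centre of the magazine's open top, level with the rim, 85 mm above the bench; z up; x along the flange's long side. The mouth is 53.5 mm square at the rim and narrows by 45 degree slopes, 4 mm deep, to a square channel 45.5 mm wide. A puck caught by the lips has its centre 19 mm or more below this point; one not caught springs back and stands with its centre at most 16 mm below it.
- press: Cast-iron lever bearing press bolted to the bench, base 240 x 120 mm, about 340 mm tall; origin at the centre of its underside. Not used.
- yoyo: Yellow plastic yo-yo lying on its side face, 56 mm in diameter, 38 mm tall; origin at the centre of its underside. Not used.
- pad_box: Clear acrylic box of rubber pads, 60 x 80 x 30 mm; origin at the centre of its underside. Not used.
- flat_plate: Brushed steel flat plate, 70 x 110 x 8 mm; origin at the centre of its underside. Not used.
- lip_side (a point): Point on the rim above one lip (at the +y wall; the other is opposite). Each sprung lip is 20 mm wide along x and stands 3.5 mm into the channel (38.5 mm apart). A ramp on top lets a puck part them when pushed down (5 to 15 N; it first meets them 6 mm above their undersides); the flat underside then holds it. The undersides lie 10 to 25 mm below the rim, different every time, NOT measured.
- channel (a point): Point on the channel's axis, 40 mm above the bench. A follower plate is pushed up by a spring (4 N, plus 0.12 N per mm). It starts level with the lips' undersides and goes down 37.5 mm on to a stiff buffer (8 N, 15 N per mm), set at the same unmeasured height as the lips. It takes just two pucks: the second's top gets 1.5 mm below the lips' undersides as it meets the buffer, the first's 19.5 mm.
Things that resemble listed ones, but are neither listed nor needed, are in the scene too. Leave any red or turquoise look-alike of the spacer_a alone.

How it is judged (in metres and radians):
On the way:
1. one spacer has been pushed in and stays under the lips, let go (((z of spacer_a_mid in the frame of mouth below -0.0175 m and x of spacer_a_mid in the frame of mouth between -0.004 and 0.004 m and y of spacer_a_mid in the frame of mouth between -0.004 and 0.004 m and (angle between spacer_a_mid's own z axis and vertical below 0.15 rad or angle between spacer_a_mid's own z axis and vertical above 2.99 rad) and contact force between the fingers and spacer_a below 0.3 N) or (z of spacer_b_mid in the frame of mouth below -0.0175 m and x of spacer_b_mid in the frame of mouth between -0.004 and 0.004 m and y of spacer_b_mid in the frame of mouth between -0.004 and 0.004 m and (angle between spacer_b_mid's own z axis and vertical below 0.15 rad or angle between spacer_b_mid's own z axis and vertical above 2.99 rad) and contact force between the fingers and spacer_b below 0.3 N))), for 0.2 s.
At the end, for the whole second after the job is handed in: Both spacers lie flat (within 0.15 rad) in the magazine's channel, within 4 mm of its axis in x and y, their centres at least 17.5 mm below the rim (only possible when the lips hold them down), untouched by the fingers and at rest (under 10 mm/s) (z of each of spacer_a_mid, spacer_b_mid in the frame of mouth below -0.0175 m and x of spacer_a_mid in the frame of mouth between -0.004 and 0.004 m and y of spacer_a_mid in the frame of mouth between -0.004 and 0.004 m and (angle between spacer_a_mid's own z axis and vertical below 0.15 rad or angle between spacer_a_mid's own z axis and vertical above 2.99 rad) and contact force between the fingers and spacer_a below 0.3 N and x of spacer_b_mid in the frame of mouth between -0.004 and 0.004 m and y of spacer_b_mid in the frame of mouth between -0.004 and 0.004 m and (angle between spacer_b_mid's own z axis and vertical below 0.15 rad or angle between spacer_b_mid's own z axis and vertical above 2.99 rad) and contact force between the fingers and spacer_b below 0.3 N and linear speed of each of spacer_a, spacer_b below 0.01 m/s).
It fails at once if the fingers press on a puck inside the magazine (its centre over 12 mm below the rim), or on the magazine itself, with more than 25 N ((z of spacer_a_mid in the frame of mouth below -0.012 m and horizontal distance between spacer_a_mid and mouth below 0.01 m and contact force between the fingers and spacer_a above 25 N) or (z of spacer_b_mid in the frame of mouth below -0.012 m and horizontal distance between spacer_b_mid and mouth below 0.01 m and contact force between the fingers and spacer_b above 25 N) or contact force between the fingers and housing above 25 N).
It fails at once if the magazine is rammed: all contact forces on its tube, lips and follower add up to more than 75 N (contact force between housing and anything else above 75 N).
It fails at once if a bystander (yo-yo, pad box or flat plate) is moved by more than 15 mm (distance of any of yoyo, pad_box, flat_plate from where it was at the start of the episode above 0.015 m).
It also fails if it takes over 61 s, if anything falls off the work surface, if the arm or the gripper's body presses on something with over 40 N, if the wrist force passes 120 N, or if a joint passes its speed limit or range.

## Working session

There is one attempt and no reset: what is moved stays moved. The work goes in short steps, Python scripts to look and compute and a tool call to move; the robot and the scene stay as the last step left them, time stands still between calls to the robot, and variables do not carry over. Pictures are saved under pics/ and viewed, at most 10 in all, crops included, and the job is handed in when it is done.

Besides the shell and the picture viewer there is one more tool, called after ">>>" as name(argument=value, ...), one argument or row to a line, values as JSON. drive_tool: Moves the arm, as the interface text tells. Its arguments: {"type":"object","properties":{"moves":{"type":"array","items":{"type":"number"}},"squeeze":{"type":"number"}},"required":["moves"]}

```bash
mkdir -p pics
cat > h.py <<'E'
import numpy as np, cv2
from cell import env
def cam(n):
    im,d=env.read_camera(n); m=env.camera_model(n); return im,d,m
def world(m,u,v,z=None,d=None):
    R,_=cv2.Rodrigues(np.array(m["rvec"],float)); t=np.array(m["tvec"],float).ravel()
    r=np.linalg.inv(np.array(m["K"]))@np.array([u,v,1.]); c=-R.T@t; w=R.T@r
    return c+w*((z-c[2])/w[2]) if z is not None else c+w*d
E
python3 - <<'E'
from h import *
for n in("top","scene"):
    im,d,m=cam(n); cv2.imwrite(f"pics/{n}0.png",im[...,::-1]); np.savez(f"{n}0.npz",im=im,d=d)
    print(n,m)
print(env.get_obs())
E
```

```text
top {'K': array([[523.05479098,   0.        , 324.56178067],
       [  0.        , 523.05479098, 242.6490522 ],
       [  0.        ,   0.        ,   1.        ]]), 'rvec': array([ 2.15951821, -2.13864344,  0.12369698]), 'tvec': array([-0.05815555,  0.60791675,  1.08655185])}
scene {'K': array([[511.17110783,   0.        , 316.86945762],
       [  0.        , 511.17110783, 238.85016331],
       [  0.        ,   0.        ,   1.        ]]), 'rvec': array([ 0.773514  ,  2.52263361, -1.2149872 ]), 'tvec': array([ 0.52933036, -0.12126616,  1.58284581])}
{'time_s': 0.1, 'qpos': array([70.82293914, 18.43278048, -4.01515308, 83.16660022,  1.29402274,
       78.54318641, -3.26060228]), 'joint_velocities': array([ 0.02533035, -0.07802481, -0.05259719, -0.14150716,  0.07402528,
       -0.03849914,  0.03832601]), 'effort': array([ 2.85445576e-04, -4.92572451e+01, -4.05467357e-01, -3.13398206e+01,
       -6.41142810e-02,  3.94806708e-02,  6.96416305e-05]), 'tool_pos': array([ 0.22193674, -0.61040622,  0.22160538]), 'tool_rot': array([-1.79902610e+02,  4.71878009e-03,  1.99854739e+01]), 'force': array([0.01683854, 0.09606448, 0.27636638]), 'wrist_torque': array([0.0145738 , 0.00449517, 0.00209316]), 'grasp_force': 0.0, 'grip_width': 0.08712770545141293}
```

View pics/top0.png

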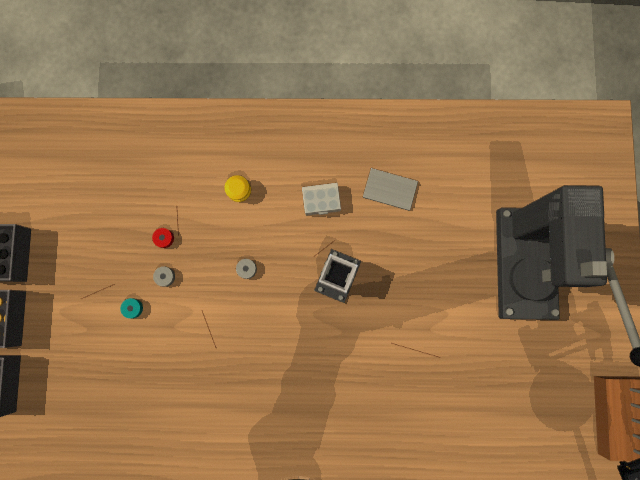

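View pics/scene0.png

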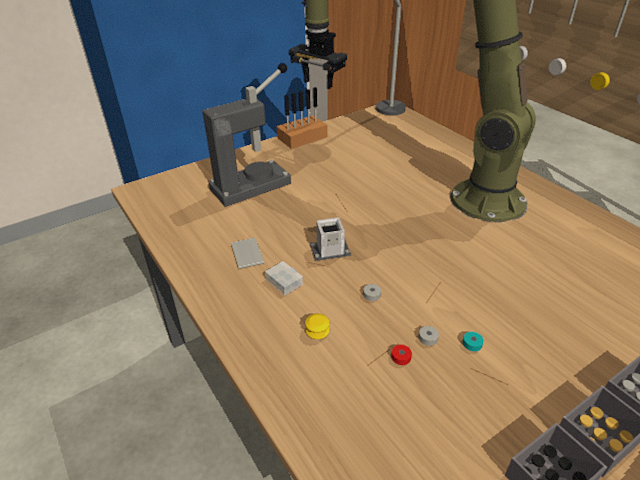

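Top view: steel pucks with a dark dot at (246,268) and (164,276). The look-alikes are red (162,238), turquoise (131,308) and the yellow yo-yo (238,188). I choose the two grey ones. The magazine is at (339,275), turned about 20°.

Run:
```python
from h import *
for n in("top","scene"):
    f=np.load(f"{n}0.npz"); im,d=f["im"],f["d"]; m=env.camera_model(n)
    R,_=cv2.Rodrigues(m["rvec"]); t=m["tvec"]
    v,u=np.mgrid[:480,:640]; K=m["K"]
    P=np.stack([(u-K[0,2])/K[0,0]*d,(v-K[1,2])/K[1,1]*d,d],-1)
    W=(P-t)@R; 
    bench=(abs(W[...,2])<.01)&(W[...,0]>.4)&(W[...,0]<.8)&(d>0); print(n,"bench z",np.median(W[...,2][bench]))
    if n=="top":
        g=cv2.cvtColor(im,cv2.COLOR_RGB2HSV)
        boxes=[((225,250,268,290)),((143,258,185,296))]
        for (a,b,c,e) in boxes:
            k=np.zeros(d.shape,bool);k[b:e,a:c]=1
            k&=(W[...,2]>.012)&(W[...,2]<.025)&(d>0)
            q=k.nonzero(); print("puck",k.sum(),W[k].mean(0),np.ptp(W[k],0), q[1].mean(),q[0].mean())
            k2=k&(im.max(-1)<80); q=k2.nonzero()
            if k2.sum(): print(" dot",k2.sum(),q[1].mean(),q[0].mean(),world(m,q[1].mean(),q[0].mean(),z=.018))
        k=np.zeros(d.shape,bool);k[240:310,305:370]=1
    else:
        k=np.zeros(d.shape,bool);k[205:270,300:360]=1
    k&=(W[...,2]>.078)&(W[...,2]<.095)&(d>0)
    p=W[k]; r=cv2.minAreaRect((p[:,:2]*1000).astype(np.float32)); print("rim",k.sum(),np.median(p[:,2]),p[:,:2].mean(0),r)
im=np.load("top0.npz")["im"]
a=cv2.resize(im[235:315,300:380],None,fx=5,fy=5,interpolation=cv2.INTER_CUBIC)
b=cv2.resize(im[228:308,140:270],None,fx=3,fy=3,interpolation=cv2.INTER_CUBIC)
o=np.zeros((400,800,3),np.uint8);o[:,:400]=a;o[:240,400:790]=b;cv2.imwrite("pics/c1.png",o[...,::-1])
```

```text
top bench z -0.00044612362516032724
puck 307 [0.55384389 0.12004486 0.01743489] [0.04197416 0.04230292 0.01155345] 245.4885993485342 268.0130293159609
 dot 20 246.1 268.5 [0.55273546 0.11858422 0.018     ]
puck 320 [0.53504769 0.30029689 0.01713126] [0.04168984 0.04298823 0.01067006] 162.875 275.83125
 dot 27 165.2962962962963 276.1111111111111 [0.534423   0.29468368 0.018     ]
rim 439 0.08352116821799292 [ 0.54065632 -0.08076923] ((540.627685546875, -80.4736328125), (65.17247009277344, 61.6014289855957), 68.44915008544922)
scene bench z 0.000933046820527577
rim 238 0.08402262446630414 [ 0.54050072 -0.0798217 ] ((540.8855590820312, -80.26947021484375), (68.80850219726562, 62.33641052246094), 68.34403228759766)
```

View pics/c1.png

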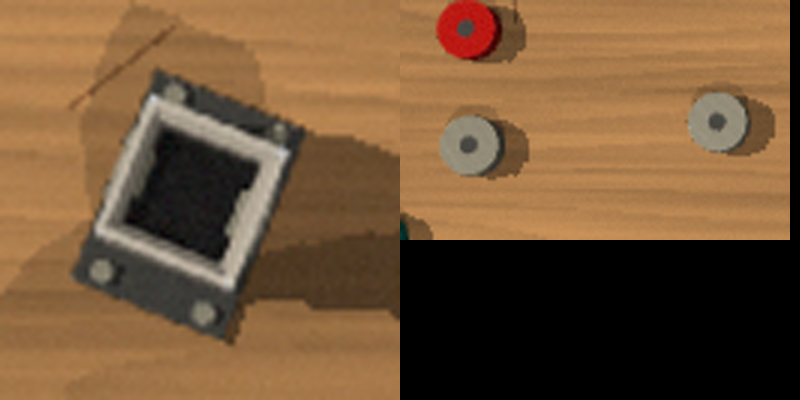

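The crop shows two plain grey pucks with a dark dot, at (245.6,268.2) and (162.8,276.1). The magazine rim is centred at about (338.7,273.5), with lips on its left and right walls and yaw about -21.5°.

```bash
cat >> h.py <<'E'
def rel(x,y,z,yaw,o=None):
    """move units from the present tool pose to a TCP target"""
    from scipy.spatial.transform import Rotation as Ro
    o=o or env.get_obs(); R=Ro.from_euler("xyz",o["tool_rot"],degrees=True).as_matrix()
    s=R.T@(np.array([x,y,z])-o["tool_pos"])/.04
    dy=(yaw-o["tool_rot"][2]+180)%360-180
    return np.round(s,3), "turn(units)",round(-dy/10,3)
E
python3 - <<'E'
from h import *
m=env.camera_model("top")
A=world(m,245.6+.5*0,268.2,z=.018);B=world(m,162.8,276.1,z=.018);M=world(m,338.7,273.5,z=.085)
print(A,B,M)
print(rel(A[0],A[1],.15,68.5),rel(.5406,-.0804,.2,68.5))
E
```

```text
[0.55338053 0.11969646 0.018     ] [0.53439414 0.30015129 0.018     ] [ 0.53911778 -0.08247815  0.085     ]
(array([ 14.026, -14.318,   1.813]), 'turn(units)', np.float64(-4.851)) (array([12.016, -9.728,  0.556]), 'turn(units)', np.float64(-4.851))
```

>>> drive_tool(
  moves=[1.05,-1.07,0,0,64,2.1,-2.14,0,0,64,3.15,-3.21,0,-1,64,4.2,-4.28,0,-2,64,5.25,-5.35,0,-3,64],
  squeeze=15,
)

```text
time_s: 0.72
tool_pos: [0.3468, -0.3359, 0.2223]
tool_rot: [-180.0, 0.0, 50.3]
force: [1.0, -0.3, 0.6]
grip_width: 0.0643
grasp_force: 0.0
```

```bash
python3 -c "
from h import *
print(rel(.5534,.1197,.10,68.5))"
```

```text
(array([12.065, -3.298,  3.055]), 'turn(units)', np.float64(-1.819))
```

>>> drive_tool(
  moves=[1.45,-0.4,0,-1,64,2.9,-0.8,0,-1.8,64,4.35,-1.2,0,-1.8,64,5.8,-1.6,0,-1.8,64,7.25,-2.0,0,-1.8,64],
)

```text
time_s: 1.35
tool_pos: [0.4718, -0.0627, 0.2224]
tool_rot: [180.0, 0.0, 68.0]
force: [0.7, -0.5, 0.1]
grip_width: 0.064
grasp_force: 0.0
```

```bash
python3 -c "
from h import *
print(rel(.5534,.1197,.06,68.5))"
```

```text
(array([4.996, 0.178, 4.058]), 'turn(units)', np.float64(-0.054))
```

>>> drive_tool(
  moves=[1.4,0,0,0,64,2.8,0.1,0.5,0,64,4.2,0.1,1.5,0,64,4.7,0.15,2.5,0,64,4.7,0.15,2.5,0,64],
)

```text
time_s: 1.98
tool_pos: [0.5446, 0.1094, 0.1188]
tool_rot: [-179.5, 0.1, 68.2]
force: [-1.4, 0.6, 1.0]
grip_width: 0.064
grasp_force: 0.0
```

```bash
python3 -c "
from h import *
print(rel(.5534,.1197,.012,68.5))"
```

```text
(array([0.326, 0.131, 2.669]), 'turn(units)', np.float64(-0.026))
```

>>> drive_tool(
  moves=[0.3,0.12,0.8,0,64,0.3,0.12,1.5,0,64,0.3,0.12,1.5,0,64,0.3,0.12,1.5,0,64],
)

```text
time_s: 2.48
tool_pos: [0.5577, 0.1161, 0.0645]
tool_rot: [179.9, -0.0, 67.9]
force: [0.7, 0.1, 0.5]
grip_width: 0.0641
grasp_force: 0.0
```

Run:
```python
from h import *
print(rel(.5534,.1197,.009,68.5))
im,d,m=cam("scene"); cv2.imwrite("pics/s1.png",cv2.resize(im[220:340,300:460],None,fx=5,fy=5)[...,::-1])
```

```text
(array([ 0.043, -0.137,  1.387]), 'turn(units)', np.float64(-0.059))
```

View pics/s1.png

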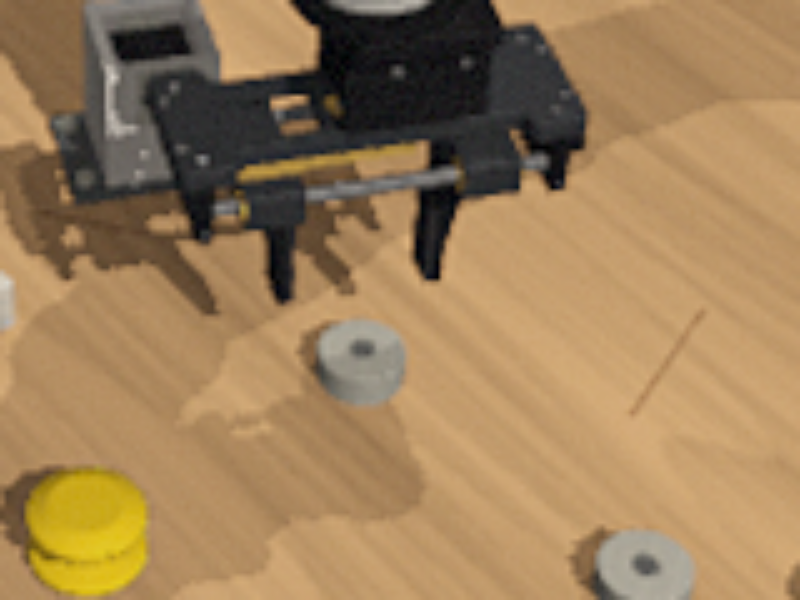

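The open fingers straddle puck A, which sits at (362,350) in the crop. Descending and gripping.

>>> drive_tool(
  moves=[0.04,-0.12,0.7,0,64,0.04,-0.12,1.2,0,64,0.04,-0.12,1.38,0,64,0.04,-0.12,1.38,0,64,0.04,-0.12,1.38,0,64],
)

```text
time_s: 3.15
tool_pos: [0.5534, 0.1204, 0.0081]
tool_rot: [179.9, -0.0, 68.0]
force: [0.4, 0.2, -0.2]
grip_width: 0.0637
grasp_force: 0.0
```

>>> drive_tool(
  moves=[0,0,0,0,36,0,0,0,0,36,0,0,0,0,36,0,0,0,0,36],
  squeeze=15,
)

```text
time_s: 3.65
tool_pos: [0.5528, 0.1202, 0.0075]
tool_rot: [180.0, 0.0, 68.0]
force: [-0.0, -0.1, 1.6]
grip_width: 0.0434
grasp_force: 15.0
```

```bash
python3 -c "
from h import *
print(env.get_obs());print(rel(.5534,.1197,.009,68.5))"
```

```text
{'time_s': 3.65, 'qpos': array([ 20.17679452,  25.80883254, -41.70039784, 106.53500112,
        20.61928958,  55.39456532, -52.6330988 ]), 'joint_velocities': array([-0.00073637, -0.0111061 , -0.05058912, -0.15577983, -0.07198782,
       -0.00972754, -0.00868349]), 'effort': array([-6.22289814e-02, -4.11490667e+01, -8.44280094e+00, -2.42147881e+01,
       -5.10305807e-02, -1.52912484e-01, -5.15898937e-04]), 'tool_pos': array([0.5527822 , 0.12015681, 0.00752853]), 'tool_rot': array([1.79983913e+02, 4.39553631e-03, 6.79824895e+01]), 'force': array([-0.00555829, -0.07065495,  1.56154184]), 'wrist_torque': array([-0.05936968,  0.0270784 ,  0.00517724]), 'grasp_force': 15.000034421682358, 'grip_width': 0.04340755248051797}
(array([-0.005,  0.019, -0.037]), 'turn(units)', np.float64(-0.052))
```

```bash
python3 -c "
from h import *
print(rel(.5404,-.0808,.125,68.45))"
```

```text
(array([-4.774,  1.597, -2.936]), 'turn(units)', np.float64(-0.047))
```

>>> drive_tool(
  moves=[0,0,-1.5,0,36,0,0,-2.95,0,36,-1.3,0.4,-2.95,-0.05,36,-2.6,0.85,-2.95,-0.05,36,-3.6,1.2,-2.95,-0.05,36],
)

```text
time_s: 4.28
tool_pos: [0.5426, -0.0341, 0.1252]
tool_rot: [180.0, 0.1, 68.4]
force: [-0.8, -0.3, -0.9]
grip_width: 0.0434
grasp_force: 15.0
```

>>> drive_tool(
  moves=[-0.7,0.2,0,0,36,-1.15,0.38,0,0,36,-1.15,0.38,0,0,36,-1.15,0.38,0,0,36],
)

```text
time_s: 4.78
tool_pos: [0.5406, -0.0777, 0.1253]
tool_rot: [-180.0, -0.1, 68.6]
force: [0.6, 0.2, -1.0]
grip_width: 0.0433
grasp_force: 15.0
```

Run:
```python
from h import *
print(rel(.5404,-.0808,.105,68.45))
im,d,m=cam("scene"); a=im[190:290,270:403]
cv2.imwrite("pics/s2.png",cv2.resize(a,None,fx=6,fy=6,interpolation=cv2.INTER_CUBIC)[...,::-1])
im,d,m=cam("top"); print(env.get_obs()["force"],env.get_obs()["grip_width"])
```

```text
(array([-0.075,  0.023,  0.508]), 'turn(units)', np.float64(0.016))
[ 0.86460652 -0.40626596 -1.06091569] 0.04340995938610983
```

View pics/s2.png

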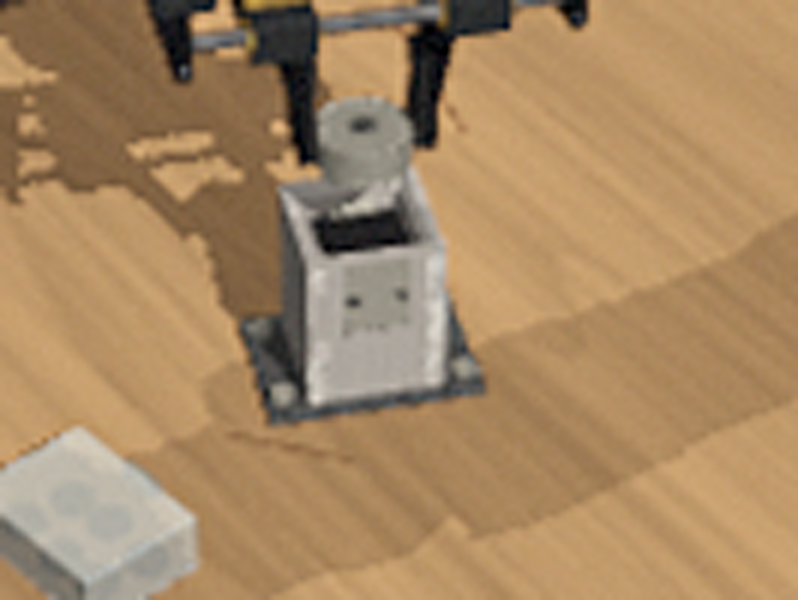

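Run:
```python
from h import *
m=env.camera_model("scene"); f=lambda x,y:((x+.5)/6-.5+270,(y+.5)/6-.5+190)
o=env.get_obs();print("tcp",o["tool_pos"])
print("dot",world(m,*f(363,124.5),z=o["tool_pos"][2]+.0105))
for c in[(361,215),(283,190),(307,256),(443,242)]: print(world(m,*f(*c),z=.085))
```

```text
tcp [ 0.54067218 -0.07765961  0.12537019]
dot [ 0.54063661 -0.07776048  0.13587019]
[ 0.53992487 -0.08030877  0.085     ]
[ 0.55799274 -0.11529654  0.085     ]
[ 0.57588153 -0.06961345  0.085     ]
[ 0.52165874 -0.04394346  0.085     ]
```

The puck hangs in the grip 3 mm off the mouth axis. Its dot at (363,124) in the crop agrees with the TCP, and the rim centre is near (361,215). Correcting and lowering.

>>> drive_tool(
  moves=[-0.06,0.01,0,0,36,-0.06,0.01,0.4,0,36,-0.06,0.01,0.7,0,36,-0.06,0.01,0.75,0,36,-0.06,0.01,0.75,0,36],
)

```text
time_s: 5.5
tool_pos: [0.5398, -0.0819, 0.095]
tool_rot: [-180.0, -0.0, 68.5]
force: [-0.1, 0.9, -1.2]
grip_width: 0.0434
grasp_force: 15.0
```

>>> drive_tool(
  moves=[0,0,0.06,0,36,0,0,0.12,0,36,0,0,0.12,0,36],
)

```text
time_s: 5.88
tool_pos: [0.5399, -0.0821, 0.0904]
tool_rot: [-180.0, 0.0, 68.5]
force: [-0.2, -0.2, -1.5]
grip_width: 0.0436
grasp_force: 15.0
```

>>> drive_tool(
  moves=[0.035,0,0,0,36,0.035,0,0,0,36,0.035,0,0.05,0,36,0.035,0,0.07,0,36,0.035,0,0.07,0,36],
)

```text
time_s: 6.5
tool_pos: [0.5403, -0.0808, 0.0875]
tool_rot: [-180.0, 0.0, 68.5]
force: [-0.2, 0.0, -0.6]
grip_width: 0.0432
grasp_force: 15.0
```

>>> drive_tool(
  moves=[0,0,0.02,0,36,0,0,0.02,0,36,0,0,0.02,0,60,0,0,0.02,0,60,0,0,0.02,0,60],
)

```text
time_s: 7.12
tool_pos: [0.5407, -0.0808, 0.0872]
tool_rot: [180.0, -0.0, 68.5]
force: [-0.3, -0.1, 0.3]
grip_width: 0.0583
grasp_force: 0.0
```

>>> drive_tool(
  moves=[0,0,-1,0,60,0,0,-1,0,0,0,0,-1,0,0,0,0,-1,0,0,0,0,-1,0,0],
)

```text
time_s: 7.75
tool_pos: [0.5399, -0.0807, 0.1261]
tool_rot: [-179.9, 0.0, 68.5]
force: [0.3, -0.3, 0.2]
grip_width: 0.0275
grasp_force: 0.0
```

Run:
```python
from h import *
print(rel(.5404,-.0806,.11,68.5))
im,d,m=cam("scene"); a=im[190:290,270:403]
cv2.imwrite("pics/s3.png",cv2.resize(a,None,fx=6,fy=6,interpolation=cv2.INTER_CUBIC)[...,::-1])
```

```text
(array([0.006, 0.011, 0.403]), 'turn(units)', np.float64(-0.001))
```

View pics/s3.png

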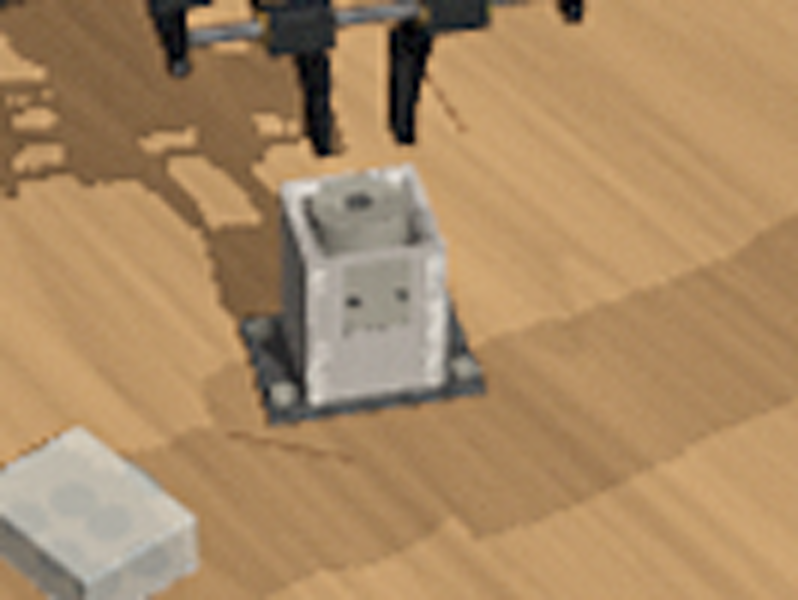

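The puck dropped flat into the mouth, with its dot at (358,201) and its top about 8 mm above the rim. Now feeling down with closed fingers.

>>> drive_tool(
  moves=[0,0,0.3,0,0,0,0,0.65,0,0,0,0,0.65,0,0,0,0,0.65,0,0],
)

```text
time_s: 8.3
tool_pos: [0.5404, -0.0806, 0.1007]
tool_rot: [-180.0, -0.0, 68.5]
force: [0.1, -0.4, 0.8]
grip_width: 0.0002
grasp_force: 0.0
```

>>> drive_tool(
  moves=[0,0,0.04,0,0,0,0,0.08,0,0,0,0,0.12,0,0,0,0,0.16,0,0,0,0,0.16,0,0],
)

```text
time_s: 8.93
tool_pos: [0.5404, -0.0807, 0.0944]
tool_rot: [-180.0, 0.0, 68.5]
force: [-0.0, 0.4, -0.2]
grip_width: 0.0005
grasp_force: 0.0
```

>>> drive_tool(
  moves=[0,0,0.02,0,0,0,0,0.04,0,0,0,0,0.06,0,0,0,0,0.08,0,0,0,0,0.08,0,0],
)

```text
time_s: 9.55
tool_pos: [0.5406, -0.0807, 0.0914]
tool_rot: [180.0, -0.0, 68.5]
force: [0.5, 0.7, 0.1]
grip_width: 0.0005
grasp_force: 0.9
```

>>> drive_tool(
  moves=[0,0,0.02,0,0,0,0,0.04,0,0,0,0,0.06,0,0,0,0,0.06,0,0],
)

```text
time_s: 10.05
tool_pos: [0.5408, -0.0808, 0.089]
tool_rot: [180.0, -0.0, 68.5]
force: [0.5, 0.1, 2.2]
grip_width: 0.0003
grasp_force: 1.2
```

>>> drive_tool(
  moves=[0,0,0.02,0,0,0,0,0.04,0,0,0,0,0.04,0,0],
)

```text
time_s: 10.42
tool_pos: [0.5408, -0.0807, 0.0874]
tool_rot: [180.0, -0.0, 68.5]
force: [1.1, -0.2, 3.5]
grip_width: 0.0007
grasp_force: 1.8
```

>>> drive_tool(
  moves=[0,0,0.02,0,0,0,0,0.04,0,0,0,0,0.06,0,0,0,0,0.06,0,0],
)

```text
time_s: 10.92
tool_pos: [0.5407, -0.0807, 0.0849]
tool_rot: [180.0, -0.0, 68.5]
force: [1.9, 1.0, 3.6]
grip_width: 0.0004
grasp_force: 1.8
```

>>> drive_tool(
  moves=[0,0,0.02,0,0,0,0,0.04,0,0,0,0,0.06,0,0,0,0,0.06,0,0],
)

```text
time_s: 11.42
tool_pos: [0.5406, -0.0808, 0.0825]
tool_rot: [180.0, -0.0, 68.5]
force: [2.9, 0.4, 3.0]
grip_width: 0.0008
grasp_force: 1.9
```

Run:
```python
from h import *
im,d,m=cam("scene"); a=im[190:250,300:380]
cv2.imwrite("pics/s4.png",cv2.resize(a,None,fx=10,fy=10,interpolation=cv2.INTER_CUBIC)[...,::-1])
print(env.get_obs()["force"],env.get_obs()["wrist_torque"])
```

```text
[2.05013755 0.67364398 3.31439839] [ 0.08736902 -0.50640945 -0.0574865 ]
```

View pics/s4.png

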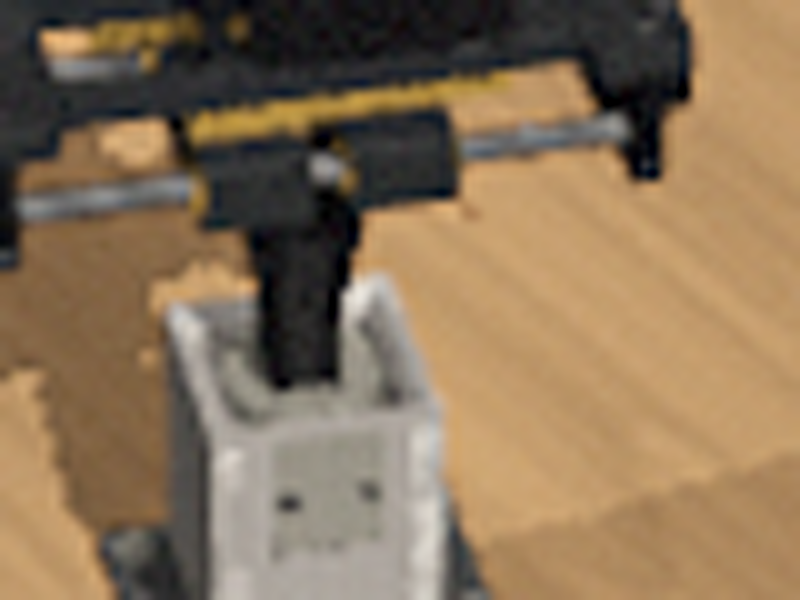

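The closed fingers sit centrally in the mouth at (300,385) in the crop, with the puck below and no wall contact. Continuing.

>>> drive_tool(
  moves=[0,0,0.02,0,0,0,0,0.04,0,0,0,0,0.06,0,0,0,0,0.06,0,0],
)

```text
time_s: 11.98
tool_pos: [0.5406, -0.0807, 0.0801]
tool_rot: [180.0, -0.0, 68.5]
force: [1.9, -0.1, 4.3]
grip_width: 0.0007
grasp_force: 2.1
```

>>> drive_tool(
  moves=[0,0,0.02,0,0,0,0,0.04,0,0,0,0,0.06,0,0,0,0,0.06,0,0],
)

```text
time_s: 12.48
tool_pos: [0.5406, -0.0808, 0.0778]
tool_rot: [180.0, -0.0, 68.5]
force: [1.8, 1.0, 3.6]
grip_width: 0.0001
grasp_force: 2.3
```

>>> drive_tool(
  moves=[0,0,0.03,0,0,0,0,0.06,0,0,0,0,0.08,0,0,0,0,0.1,0,0,0,0,0.1,0,0],
)

```text
time_s: 13.1
tool_pos: [0.5406, -0.0807, 0.0738]
tool_rot: [180.0, 0.0, 68.5]
force: [2.5, 0.6, 4.6]
grip_width: 0.0007
grasp_force: 2.5
```

>>> drive_tool(
  moves=[0,0,0.03,0,0,0,0,0.06,0,0,0,0,0.08,0,0,0,0,0.1,0,0,0,0,0.1,0,0],
)

```text
time_s: 13.72
tool_pos: [0.5406, -0.0807, 0.0697]
tool_rot: [180.0, -0.0, 68.5]
force: [1.9, 0.5, 4.5]
grip_width: 0.0005
grasp_force: 2.5
```

>>> drive_tool(
  moves=[0,0,0.03,0,0,0,0,0.06,0,0,0,0,0.08,0,0,0,0,0.1,0,0,0,0,0.1,0,0],
)

```text
time_s: 14.35
tool_pos: [0.5406, -0.0807, 0.0658]
tool_rot: [180.0, 0.0, 68.5]
force: [2.2, 0.8, 5.6]
grip_width: 0.0005
grasp_force: 2.7
```

>>> drive_tool(
  moves=[0,0,0.03,0,0,0,0,0.06,0,0,0,0,0.08,0,0,0,0,0.08,0,0],
)

```text
time_s: 14.85
tool_pos: [0.5407, -0.0807, 0.0627]
tool_rot: [180.0, -0.0, 68.5]
force: [2.3, 1.2, 4.9]
grip_width: 0.0006
grasp_force: 2.9
```

>>> drive_tool(
  moves=[0,0,0.04,0,0,0,0,0.08,0,0,0,0,0.12,0,0,0,0,0.16,0,0,0,0,0.16,0,0],
)

```text
time_s: 15.48
tool_pos: [0.5407, -0.0807, 0.0564]
tool_rot: [180.0, 0.0, 68.5]
force: [1.7, 0.7, 6.6]
grip_width: 0.0009
grasp_force: 3.3
```

Now back off gently to find where the contact is lost (the lips' undersides).

>>> drive_tool(
  moves=[0,0,-0.06,0,0,0,0,-0.12,0,0,0,0,-0.16,0,0,0,0,-0.16,0,0],
)

```text
time_s: 15.98
tool_pos: [0.5406, -0.0808, 0.0629]
tool_rot: [180.0, 0.0, 68.5]
force: [1.6, 0.4, 5.2]
grip_width: 0.0003
grasp_force: 2.9
```

>>> drive_tool(
  moves=[0,0,-0.04,0,0,0,0,-0.08,0,0,0,0,-0.08,0,0],
)

```text
time_s: 16.35
tool_pos: [0.5406, -0.0808, 0.066]
tool_rot: [180.0, 0.0, 68.5]
force: [3.1, 0.3, 6.0]
grip_width: 0.0002
grasp_force: 2.7
```

>>> drive_tool(
  moves=[0,0,-0.04,0,0,0,0,-0.08,0,0,0,0,-0.08,0,0],
)

```text
time_s: 16.73
tool_pos: [0.5406, -0.0808, 0.0691]
tool_rot: [180.0, 0.0, 68.5]
force: [1.8, 0.2, 5.7]
grip_width: 0.0003
grasp_force: 2.5
```

>>> drive_tool(
  moves=[0,0,-0.05,0,0,0,0,-0.1,0,0,0,0,-0.1,0,0],
)

```text
time_s: 17.1
tool_pos: [0.5388, -0.081, 0.0719]
tool_rot: [-179.8, 0.1, 68.5]
force: [0.8, -0.1, -0.5]
grip_width: 0.0
grasp_force: 0.0
```

>>> drive_tool(
  moves=[0,0,-0.05,0,0,0,0,-0.1,0,0,0,0,-0.1,0,0],
)

```text
time_s: 17.48
tool_pos: [0.5405, -0.0808, 0.0771]
tool_rot: [180.0, 0.0, 68.5]
force: [-0.2, 1.0, -0.2]
grip_width: 0.0004
grasp_force: 0.0
```

>>> drive_tool(
  moves=[0,0,-0.05,0,0,0,0,-0.1,0,0,0,0,-0.1,0,0],
)

```text
time_s: 17.85
tool_pos: [0.5406, -0.0807, 0.0812]
tool_rot: [180.0, 0.0, 68.5]
force: [0.3, -0.0, -0.5]
grip_width: 0.0002
grasp_force: 0.0
```

Contact ended near z=0.070 and did not come back. Puck 1 is caught, with the undersides at about 0.0705. Going for puck B.

>>> drive_tool(
  moves=[0,0,-0.6,0,0,0,0,-1.2,0,40,0,0,-1.2,0,64],
)

```text
time_s: 18.23
tool_pos: [0.5419, -0.0809, 0.1307]
tool_rot: [179.8, -0.0, 68.5]
force: [-0.0, 0.4, -0.2]
grip_width: 0.013
grasp_force: 0.0
```

Run:
```python
from h import *
print(rel(.5346,.3002,.05,68.5))
im,d,m=cam("scene"); a=im[190:250,300:380]
cv2.imwrite("pics/s5.png",cv2.resize(a,None,fx=10,fy=10,interpolation=cv2.INTER_CUBIC)[...,::-1])
```

```text
(array([ 8.795, -3.672,  2.006]), 'turn(units)', np.float64(-0.002))
```

View pics/s5.png

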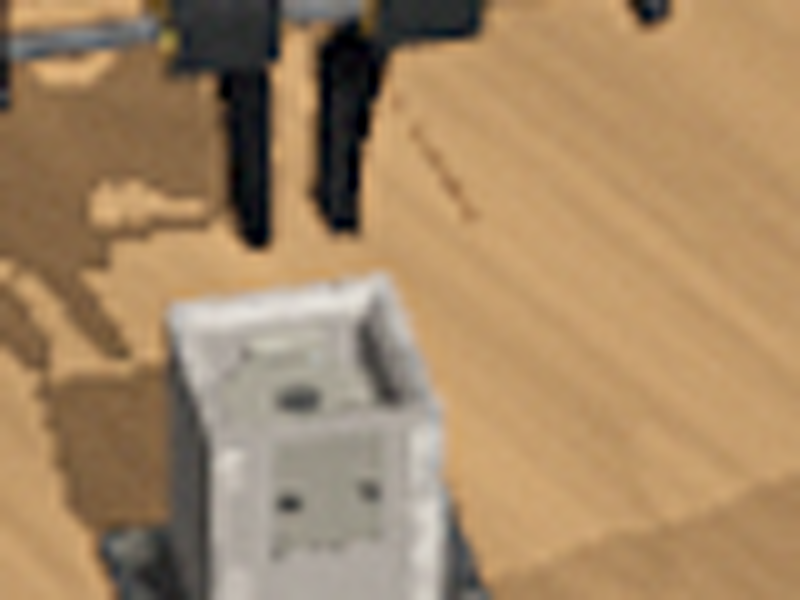

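Puck 1 lies flat well below the rim, with its dot at (298,397) and the back lip above its edge at (285,345).

>>> drive_tool(
  moves=[1.4,-0.58,0,0,64,2.8,-1.16,0,0,64,4.2,-1.75,0,0,64,5.6,-2.33,0,0,64,7.0,-2.92,0,0,64],
)

```text
time_s: 18.9
tool_pos: [0.5337, 0.2238, 0.1276]
tool_rot: [-179.9, 0.1, 68.5]
force: [1.2, 0.3, -0.7]
grip_width: 0.0621
grasp_force: 0.0
```

>>> drive_tool(
  moves=[1.2,-0.5,0,0,64,1.8,-0.75,0.7,0,64,1.8,-0.75,1.5,0,64,1.8,-0.75,1.5,0,64,1.8,-0.75,1.5,0,64],
)

```text
time_s: 19.52
tool_pos: [0.5333, 0.3003, 0.0692]
tool_rot: [-180.0, -0.0, 68.4]
force: [-0.3, 0.5, -0.3]
grip_width: 0.064
grasp_force: 0.0
```

```bash
python3 -c "
from h import *
print(rel(.5346,.3002,.009,68.5))"
```

```text
(array([0.011, 0.031, 1.505]), 'turn(units)', np.float64(-0.006))
```

>>> drive_tool(
  moves=[0.01,0.03,0.7,0,64,0.01,0.03,1.3,0,64,0.01,0.03,1.5,0,64,0.01,0.03,1.5,0,64],
)

```text
time_s: 20.02
tool_pos: [0.5348, 0.3004, 0.0097]
tool_rot: [180.0, -0.0, 68.4]
force: [-0.2, 0.8, 1.2]
grip_width: 0.0637
grasp_force: 0.0
```

>>> drive_tool(
  moves=[0,0,0,0,36,0,0,0,0,36,0,0,0,0,36,0,0,0,0,36],
  squeeze=15,
)

```text
time_s: 20.52
tool_pos: [0.5345, 0.3008, 0.0096]
tool_rot: [180.0, -0.0, 68.5]
force: [-0.7, -0.5, 4.8]
grip_width: 0.0432
grasp_force: 15.0
```

```bash
python3 -c "
from h import *
print(rel(.5404,-.0806,.125,68.5))"
```

```text
(array([-8.815,  3.635, -2.888]), 'turn(units)', np.float64(-0.001))
```

>>> drive_tool(
  moves=[0,0,-1.4,0,36,0,0,-2.88,0,36,-1.4,0.58,-2.88,0,36,-2.8,1.16,-2.88,0,36,-4.2,1.74,-2.88,0,36],
)

```text
time_s: 21.15
tool_pos: [0.5371, 0.1167, 0.124]
tool_rot: [180.0, 0.0, 68.5]
force: [0.7, -0.4, -0.9]
grip_width: 0.043
grasp_force: 15.0
```

>>> drive_tool(
  moves=[-1.4,0.58,0,0,36,-2.8,1.16,0,0,36,-4.0,1.65,0,0,36,-4.6,1.9,0,0,36,-4.6,1.9,0,0,36],
)

```text
time_s: 21.78
tool_pos: [0.5401, -0.0834, 0.1236]
tool_rot: [-180.0, 0.1, 68.2]
force: [-0.2, 0.0, -1.3]
grip_width: 0.0431
grasp_force: 15.0
```

>>> drive_tool(
  moves=[0,0,0.4,0,36,0,0,0.6,0,36,0,0,0.6,0,36],
)

```text
time_s: 22.15
tool_pos: [0.5397, -0.0789, 0.0988]
tool_rot: [-179.9, 0.0, 68.6]
force: [-0.5, -0.1, -0.6]
grip_width: 0.0433
grasp_force: 15.0
```

```bash
python3 -c "
from h import *
print(rel(.5406,-.0807,.089,68.5))"
```

```text
(array([-0.034,  0.038,  0.246]), 'turn(units)', np.float64(0.012))
```

>>> drive_tool(
  moves=[-0.03,0.03,0.04,0,36,-0.03,0.03,0.04,0,36,-0.03,0.03,0.04,0,36],
)

```text
time_s: 22.52
tool_pos: [0.5415, -0.082, 0.0988]
tool_rot: [180.0, 0.0, 68.5]
force: [-0.2, -0.1, -0.5]
grip_width: 0.0435
grasp_force: 15.0
```

```bash
python3 -c "
from h import *
print(rel(.5406,-.0807,.0885,68.5))"
```

```text
(array([ 0.022, -0.033,  0.257]), 'turn(units)', np.float64(-0.002))
```

>>> drive_tool(
  moves=[0.022,-0.03,0,0,36,0.022,-0.03,0.06,0,36,0.022,-0.03,0.16,0,36,0.022,-0.03,0.25,0,36,0.022,-0.03,0.25,0,36],
)

```text
time_s: 23.15
tool_pos: [0.5401, -0.0807, 0.088]
tool_rot: [-179.9, 0.0, 68.5]
force: [-0.2, -0.2, -1.7]
grip_width: 0.0432
grasp_force: 15.0
```

>>> drive_tool(
  moves=[0,0,0,0,36,0,0,0,0,60,0,0,0,0,60,0,0,0,0,60,0,0,-0.6,0,60],
)

```text
time_s: 23.78
tool_pos: [0.539, -0.0806, 0.1113]
tool_rot: [-179.8, 0.0, 68.5]
force: [-0.9, -0.8, 1.0]
grip_width: 0.0597
grasp_force: 0.0
```

>>> drive_tool(
  moves=[0,0,-0.2,0,0,0,0,-0.2,0,0,0,0,-0.2,0,0,0,0,-0.2,0,0,0,0,-0.2,0,0],
)

```text
time_s: 24.4
tool_pos: [0.5402, -0.0806, 0.1201]
tool_rot: [-180.0, 0.0, 68.5]
force: [0.2, -0.1, 0.4]
grip_width: 0.0179
grasp_force: 0.0
```

Run:
```python
from h import *
print(rel(.5406,-.0807,.097,68.5))
im,d,m=cam("scene"); a=im[190:250,300:380]
cv2.imwrite("pics/s6.png",cv2.resize(a,None,fx=10,fy=10,interpolation=cv2.INTER_CUBIC)[...,::-1])
```

```text
(array([0.002, 0.01 , 0.577]), 'turn(units)', np.float64(-0.001))
```

View pics/s6.png

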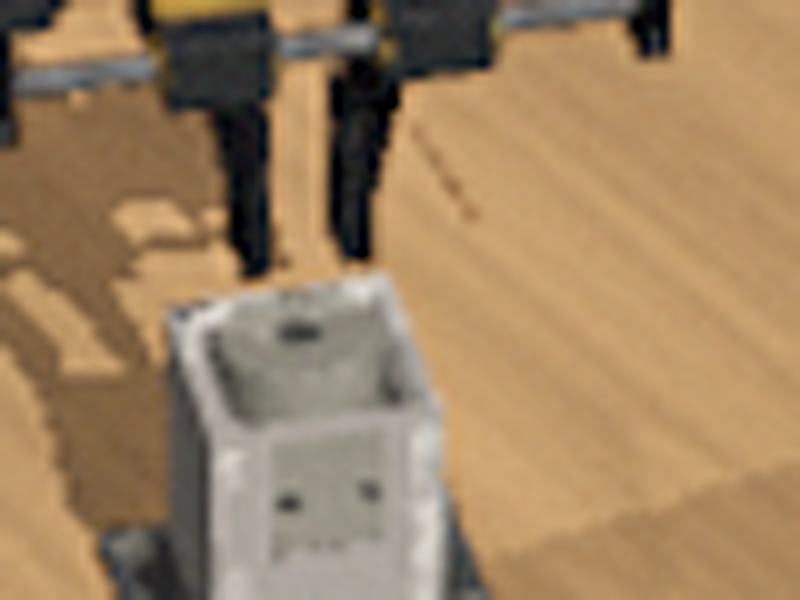

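Puck 2 sits flat in the mouth with its dot at (298,330), the same as puck 1 did. Pressing.

>>> drive_tool(
  moves=[0,0,0.3,0,0,0,0,0.6,0,0,0,0,0.6,0,0,0,0,0.6,0,0],
)

```text
time_s: 24.95
tool_pos: [0.5405, -0.0806, 0.0964]
tool_rot: [-180.0, -0.0, 68.5]
force: [0.6, -0.6, 0.7]
grip_width: 0.0004
grasp_force: 0.0
```

>>> drive_tool(
  moves=[0,0,0.03,0,0,0,0,0.06,0,0,0,0,0.09,0,0,0,0,0.1,0,0,0,0,0.1,0,0],
)

```text
time_s: 25.58
tool_pos: [0.5411, -0.0807, 0.0931]
tool_rot: [179.9, -0.0, 68.5]
force: [0.4, -0.4, 4.1]
grip_width: 0.0004
grasp_force: 1.9
```

>>> drive_tool(
  moves=[0,0,0.03,0,0,0,0,0.06,0,0,0,0,0.06,0,0],
)

```text
time_s: 25.95
tool_pos: [0.5409, -0.0808, 0.0906]
tool_rot: [179.9, 0.0, 68.5]
force: [0.3, -0.2, 4.3]
grip_width: 0.0006
grasp_force: 2.9
```

>>> drive_tool(
  moves=[0,0,0.03,0,0,0,0,0.06,0,0,0,0,0.06,0,0],
)

```text
time_s: 26.32
tool_pos: [0.5409, -0.081, 0.0879]
tool_rot: [179.9, 0.0, 68.5]
force: [1.5, -1.0, 4.4]
grip_width: 0.0004
grasp_force: 2.3
```

>>> drive_tool(
  moves=[0,0,0.03,0,0,0,0,0.06,0,0,0,0,0.09,0,0,0,0,0.12,0,0,0,0,0.12,0,0],
)

```text
time_s: 26.95
tool_pos: [0.5409, -0.081, 0.0831]
tool_rot: [179.9, 0.0, 68.5]
force: [0.9, -1.1, 4.7]
grip_width: 0.0005
grasp_force: 2.3
```

>>> drive_tool(
  moves=[0,0,0.03,0,0,0,0,0.06,0,0,0,0,0.09,0,0,0,0,0.12,0,0,0,0,0.12,0,0],
)

```text
time_s: 27.58
tool_pos: [0.5409, -0.081, 0.0784]
tool_rot: [179.9, 0.0, 68.5]
force: [1.1, -1.3, 5.7]
grip_width: 0.0005
grasp_force: 2.6
```

>>> drive_tool(
  moves=[0,0,0.03,0,0,0,0,0.06,0,0,0,0,0.08,0,0,0,0,0.08,0,0],
)

```text
time_s: 28.08
tool_pos: [0.541, -0.081, 0.0753]
tool_rot: [179.9, 0.0, 68.5]
force: [1.0, -1.5, 6.6]
grip_width: 0.0003
grasp_force: 2.9
```

Near the snap now, so smaller steps.

>>> drive_tool(
  moves=[0,0,0.02,0,0,0,0,0.04,0,0,0,0,0.06,0,0,0,0,0.08,0,0,0,0,0.08,0,0],
)

```text
time_s: 28.7
tool_pos: [0.541, -0.081, 0.0721]
tool_rot: [179.9, 0.0, 68.5]
force: [1.8, -0.6, 5.8]
grip_width: 0.0
grasp_force: 3.1
```

>>> drive_tool(
  moves=[0,0,0.01,0,0,0,0,0.02,0,0,0,0,0.02,0,0],
)

```text
time_s: 29.08
tool_pos: [0.5408, -0.0809, 0.0711]
tool_rot: [180.0, 0.0, 68.5]
force: [1.3, -2.0, 4.9]
grip_width: 0.0003
grasp_force: 2.5
```

>>> drive_tool(
  moves=[0,0,0.01,0,0,0,0,0.02,0,0,0,0,0.02,0,0],
)

```text
time_s: 29.45
tool_pos: [0.5409, -0.0809, 0.0704]
tool_rot: [180.0, 0.0, 68.5]
force: [1.8, -1.3, 6.4]
grip_width: 0.0003
grasp_force: 3.0
```

>>> drive_tool(
  moves=[0,0,0.01,0,0,0,0,0.02,0,0,0,0,0.02,0,0],
)

```text
time_s: 29.82
tool_pos: [0.5409, -0.0809, 0.0696]
tool_rot: [180.0, 0.0, 68.5]
force: [1.2, -1.3, 5.3]
grip_width: 0.0006
grasp_force: 3.0
```

>>> drive_tool(
  moves=[0,0,0.01,0,0,0,0,0.02,0,0,0,0,0.02,0,0],
)

```text
time_s: 30.2
tool_pos: [0.5409, -0.0809, 0.0693]
tool_rot: [179.9, 0.0, 68.5]
force: [-0.7, -0.8, 8.7]
grip_width: 0.0008
grasp_force: 4.3
```

>>> drive_tool(
  moves=[0,0,0.01,0,0,0,0,0.01,0,0],
)

```text
time_s: 30.45
tool_pos: [0.541, -0.0809, 0.0691]
tool_rot: [179.9, 0.0, 68.5]
force: [-1.0, -0.9, 10.6]
grip_width: 0.0006
grasp_force: 5.1
```

>>> drive_tool(
  moves=[0,0,0.01,0,0,0,0,0.02,0,0,0,0,0.02,0,0],
)

```text
time_s: 30.82
tool_pos: [0.5411, -0.0809, 0.0688]
tool_rot: [179.9, 0.0, 68.5]
force: [-1.7, -1.2, 14.8]
grip_width: 0.0009
grasp_force: 6.9
```

>>> drive_tool(
  moves=[0,0,-0.04,0,0,0,0,-0.08,0,0,0,0,-0.12,0,0,0,0,-0.12,0,0],
)

```text
time_s: 31.32
tool_pos: [0.5393, -0.0803, 0.0712]
tool_rot: [-179.8, 0.0, 68.5]
force: [0.2, -0.4, 0.5]
grip_width: 0.0007
grasp_force: 0.1
```

The bottom stop was felt, and contact was lost at 0.071, so the puck is caught. Retreating to check.

>>> drive_tool(
  moves=[0,0,-0.2,0,0,0,0,-0.7,0,0,0,0,-1.6,0,0,0,0,-1.6,0,0],
)

```text
time_s: 31.82
tool_pos: [0.5432, -0.0807, 0.1403]
tool_rot: [179.6, -0.0, 68.5]
force: [-0.0, -0.6, 0.1]
grip_width: 0.0009
grasp_force: 0.0
```

Run:
```python
from h import *
im,d,m=cam("scene"); a=im[190:250,300:380]
cv2.imwrite("pics/s7.png",cv2.resize(a,None,fx=10,fy=10,interpolation=cv2.INTER_CUBIC)[...,::-1])
```

```text
(no output)
```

View pics/s7.png

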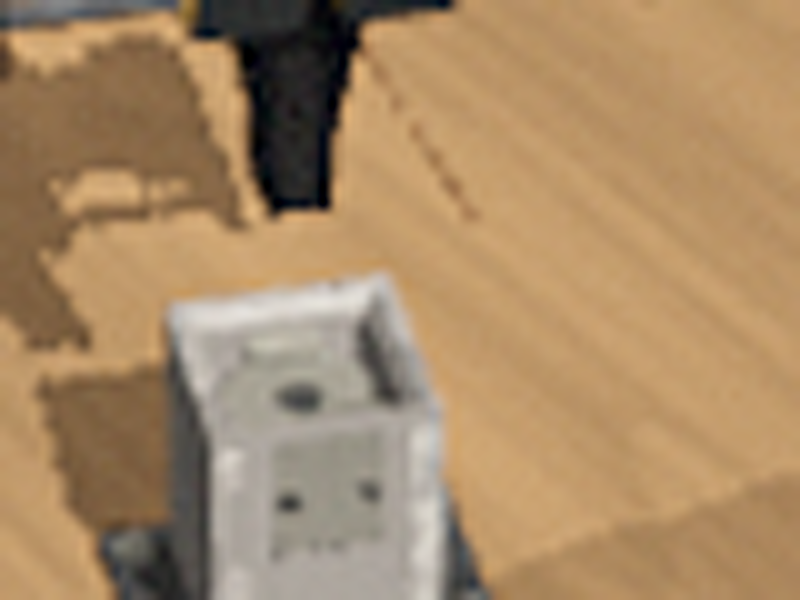

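Puck 2's dot is at (298,397), exactly where puck 1's was when caught, and the lip shows over its edge at (285,345). Both are held.

```bash
python3 -c "
from h import *
print(env.sign_off())"
```

```text
the job is handed in; nothing more can be done
None
```

Both spacer pucks are in the magazine and held under the lips. The most force I read while pressing was about 15 N. I handed the job in at about 32 s and got no pass/fail result back.

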